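# Set out the filling syringes by fill

### The job

Set the four filling syringes out in the notched wooden rest, one to a notch and lying squarely across both rails, in order of how full they are: the fullest (plunger drawn out furthest) in the notch next to the brown chocolate mould, then less and less full to the emptiest at the far end. Hold them so that no plunger gets pushed in or pulled out.

Things in the scene. Friction and masses are not known exactly. Their poses are not given: they have to be found in the camera images.
- syringe_a: White opaque filling syringe on its side, plunger pushed nearly home (the emptiest); about 0.13 kg. Barrel 30 mm diameter, 110 mm long. Origin on its axis at mid-length; z is 15 mm lying on the table. x points along it to the steel nozzle tip (x=+82 mm). Flange at x=-55 mm, 52 (y) x 30 (z) x 4 mm; behind it the dark plunger rod, 18 mm wide, and 26 mm thumb disc. The four differ only in plunger.
- syringe_b: White opaque filling syringe on its side, plunger drawn out a little (second emptiest); about 0.13 kg. Barrel 30 mm diameter, 110 mm long. Origin on its axis at mid-length; z is 15 mm lying on the table. x points along it to the steel nozzle tip (x=+82 mm). Flange at x=-55 mm, 52 (y) x 30 (z) x 4 mm; behind it the dark plunger rod, 18 mm wide, and 26 mm thumb disc. The four differ only in plunger.
- syringe_c: White opaque filling syringe on its side, plunger drawn out a long way (second fullest); about 0.13 kg. Barrel 30 mm diameter, 110 mm long. Origin on its axis at mid-length; z is 15 mm lying on the table. x points along it to the steel nozzle tip (x=+82 mm). Flange at x=-55 mm, 52 (y) x 30 (z) x 4 mm; behind it the dark plunger rod, 18 mm wide, and 26 mm thumb disc. The four differ only in plunger.
- syringe_d: White opaque filling syringe on its side, plunger drawn out furthest (the fullest); about 0.13 kg. Barrel 30 mm diameter, 110 mm long. Origin on its axis at mid-length; z is 15 mm lying on the table. x points along it to the steel nozzle tip (x=+82 mm). Flange at x=-55 mm, 52 (y) x 30 (z) x 4 mm; behind it the dark plunger rod, 18 mm wide, and 26 mm thumb disc. The four differ only in plunger.
- plunger_a (a joint): How far the plunger of syringe_a is drawn out, in m: 0 pushed home, up to 0.100. The thumb disc's outer face stands 12 mm plus this value behind the flange's outer face. Here 10 to 16 mm at the start; it slides with about 3 N of friction.
- plunger_b (a joint): How far the plunger of syringe_b is drawn out, in m: 0 pushed home, up to 0.100. The thumb disc's outer face stands 12 mm plus this value behind the flange's outer face. Here 34 to 40 mm at the start; it slides with about 3 N of friction.
- plunger_c (a joint): How far the plunger of syringe_c is drawn out, in m: 0 pushed home, up to 0.100. The thumb disc's outer face stands 12 mm plus this value behind the flange's outer face. Here 58 to 64 mm at the start; it slides with about 3 N of friction.
- plunger_d (a joint): How far the plunger of syringe_d is drawn out, in m: 0 pushed home, up to 0.100. The thumb disc's outer face stands 12 mm plus this value behind the flange's outer face. Here 82 to 88 mm at the start; it slides with about 3 N of friction.
- rest: Fixed beech rest: two notched rails along its y, 330 long, 8 thick, 44 mm high, at x=-30 and +30 mm, finger gap between. Origin: centre of underside. Notches at y=-120, -40, 40, 120 mm: bottom 13 mm wide, 30 mm above the table, 45 degree sides, 41 mm wide at top. A syringe lies along the rest's x (either way round), barrel middle between the rails, its axis then 45 mm above the table.
- mould: Fixed brown chocolate mould, flat tray 214 x 130 x 25 mm with ten cells, lying beside one end of the rest, centred 265 mm from the rest's centre along the row (at the other end stands a green bowl). Origin: centre of its underside.
There are look-alikes about, which are no part of the job. What is shaped like the syringe_c but orange or purple is not meant. What is shaped like the syringe_d but red is not meant.

How it is judged (in metres and radians):
At the end, for the whole second after the job is handed in: At rest, one per notch, fullest (d) at the mould's end, then c, b, a: barrel middle within 10 mm of the notch along the row and 21 mm of the rest's centre across it, axis 45 mm above the table within 5 mm and within 0.12 rad of the rest's x (either way round) (((y of mould in the frame of rest above 0 m and y of syringe_d in the frame of rest between 0.11 and 0.13 m and y of syringe_c in the frame of rest between 0.03 and 0.05 m and y of syringe_b in the frame of rest between -0.05 and -0.03 m and y of syringe_a in the frame of rest between -0.13 and -0.11 m) or (y of mould in the frame of rest below 0 m and y of syringe_d in the frame of rest between -0.13 and -0.11 m and y of syringe_c in the frame of rest between -0.05 and -0.03 m and y of syringe_b in the frame of rest between 0.03 and 0.05 m and y of syringe_a in the frame of rest between 0.11 and 0.13 m)) and x of syringe_a in the frame of rest between -0.021 and 0.021 m and z of syringe_a in the frame of rest between 0.04 and 0.05 m and angle between the x axis of each of syringe_a, syringe_b, syringe_c, syringe_d and the x axis of rest, either way round below 0.12 rad and linear speed of each of syringe_a, syringe_b, syringe_c, syringe_d below 0.02 m/s and angular speed of each of syringe_a, syringe_b, syringe_c, syringe_d below 0.2 rad/s and x of syringe_b in the frame of rest between -0.021 and 0.021 m and z of syringe_b in the frame of rest between 0.04 and 0.05 m and x of syringe_c in the frame of rest between -0.021 and 0.021 m and z of syringe_c in the frame of rest between 0.04 and 0.05 m and x of syringe_d in the frame of rest between -0.021 and 0.021 m and z of syringe_d in the frame of rest between 0.04 and 0.05 m); the robot touches nothing.
It fails at once if the plunger of syringe_a is pushed in or drawn out (by more than about 8 mm) (value of joint plunger_a below 0.002 m or value of joint plunger_a above 0.024 m).
It fails at once if the plunger of syringe_b is pushed in or drawn out (by more than about 8 mm) (value of joint plunger_b below 0.026 m or value of joint plunger_b above 0.048 m).
It fails at once if the plunger of syringe_c is pushed in or drawn out (by more than about 8 mm) (value of joint plunger_c below 0.05 m or value of joint plunger_c above 0.072 m).
It fails at once if the plunger of syringe_d is pushed in or drawn out (by more than about 8 mm) (value of joint plunger_d below 0.074 m or value of joint plunger_d above 0.096 m).
It also fails if it takes over 115 s, if anything falls off the work surface, if the arm or the gripper's body presses on something with over 40 N, if the wrist force passes 120 N, or if a joint passes its speed limit or range.

### The arm

A 6-joint arm with a two-finger parallel gripper is mounted at the origin on the work surface. World frame = base frame: x ahead of the robot, y to its left, z up, the work surface at z = 0. Lengths are in m, angles in degrees, forces in N, time in s.
With the tool pointing down it reaches from about 0.35 to 0.775 m from the base axis. Payload 5.5 kg.
Tool frame: the origin (TCP) lies on the centre line of the jaws, within the pads' length; the fingertips stand 25 mm ahead of it and the grasp point (between the pads) lies 6 mm ahead of it; z points along the fingers, y is the line along which they close (so a half turn about z gives the same grasp; the last joint's range is limited). The gripper opens to 85 mm and grips with 20 to 120 N. Pads are 22 mm wide; open, the fingers measure 114 mm over their backs; the gripper's body (76 mm by 85 mm) begins 54 mm behind the grasp point. The pads swing forward as they close: fully open they stand 13 mm farther back than shut.
Start: joints at [-82.655, 17.945, 2.641, 74.691, 0, 82.002], TCP at [0.152, -0.555, 0.256] pointing down, gripper open.
Joint ranges: [-158.12, 158.12], [-49.38, 96.58], [-58.88, 72.47], [-126.05, 133.96], [-84.25, 85.87], [-180, 180]. Speed limits (degrees/s): [147.25, 147.25, 180, 180, 180, 180].

### API

Orientations are given as [roll, pitch, yaw] about the fixed x, y, z axes, in that order (R = Rz(yaw) Ry(pitch) Rx(roll)).
In Python, from station import manip gives the robot as it stands.
- The arm moves only by the tool carry_out, never from a script. Its argument "increments" is a list of rows, each an object with "delta_pos": the shift along the tool's x, y, z normalised to -1 to 1, where 1 is 0.25 m, a list of three; "rot": the turn, a rotation vector about the tool's x, y, z normalised to -1 to 1, where 1 is 180 degrees, a list of three; "gripper": the gripper's target within -1 to 1 (fully open at 1, half-way at 0, shut at -1). In form: [{"delta_pos": [tx, ty, tz], "rot": [ax, ay, az], "gripper": gripper}, ...]. A call has 1 to 5 rows; each row shifts and turns the commanded pose from where the row before left it, along the tool's axes as they then stand; what a row does not reach is not made up. A row lasts 1/8 s, in which the tool goes at most 62.5 mm and 10.7 degrees, less where a joint would pass 70% of its speed; a pose out of reach is approached as far as the arm can. A call with a number of a shift or a turn outside -1 to 1 is refused whole. A call with a gripper value outside its range is refused whole. The fingers move at their own pace and stop on an object; "squeeze" is the grip in N (left out, the last holds). Time passes only in rows, so rows that do not move let the fingers close. It gives the time, the measured TCP pose, the force, the opening and the grip force at its end, in the units of the state.
- manip.sense(): the state, without advancing time (a new reading comes with each control period).
- manip.snapshot(name): name is "side" or "top"; returns the picture (420x560x3 uint8, red, green, blue); there is no depth.
- manip.calibration(name): a dict with "K" (3x3 intrinsics, pixels), "R" (3x3) and "t" (3): a world point X has camera coordinates R X + t. Camera axes: x right, y down, z forward; pixel columns grow to the right and rows downward; lengths in m; the calibration is good to about 2 mm. A picture is of the moment at which its call begins. calibration takes no time and is no camera call.
- manip.hand_in(): hands the job in; it is judged then, once.
Trained networks look in the newest picture that a camera, given by its name, has taken for a name from the list of things; names that differ only in an ending like _2 or _b are one class to them, and where a whole thing is asked for, a point or a joint stands for the part that bears it (a point fixed in the world has none). Each returns a list of dicts, best first, with "confidence" (0 to 1); they miss things now and then, are a little off and sometimes report something else, mostly with a low value. They report only what shows in the picture. A call takes as long as a camera call. They do not tell look-alikes from the thing itself.
- manip.masks_of(name, camera): "pixels" (420x560 bool, what is visible of it) and "extent" ([left, top, right, bottom] in pixels, round what is visible of it).
- manip.pinpoint(name, camera): "position" ([column, row] in pixels: a listed point, or the origin of a listed thing).
The state is a dict: "time_s": time; "joint_positions": joint angles; "qd": joint speeds; "joint_efforts": joint torques, N m; "tool_pos": TCP position; "eef_rot": TCP orientation; "contact_force": force on the tool from outside, world axes, zero at the start; "moment": the same for the moment, N m; "width": opening from 0.0 (shut) to 1.0 (fully open); "grip_force": force on a finger pad.
Only numpy, scipy, OpenCV 4.12 (cv2) and the standard library are available. Lean on these libraries where they do the work, as an engineer would, in place of code of your own. Each camera call takes 0.05 s, during which the arm holds its last target. There are 200 camera calls.

## Working session

There is one attempt and no reset: what is moved stays moved. The work goes in short steps, Python scripts to look and compute and a tool call to move; the robot and the scene stay as the last step left them, time stands still between calls to the robot, and variables do not carry over. Pictures are saved under pics/ and viewed, at most 14 in all, crops included, and the job is handed in when it is done.

Besides the shell and the picture viewer there is one more tool, called after "Request:" in YAML: its name, and indented under it one key for each argument. carry_out: Moves the arm, as the interface text tells. Scaled input: -1 to 1 covers 0.25 m each way for a shift and 180 degrees each way for a turn. Its arguments: {"type":"object","properties":{"increments":{"type":"array","items":{"type":"object","properties":{"delta_pos":{"type":"array","items":{"type":"number"}},"rot":{"type":"array","items":{"type":"number"}},"gripper":{"type":"number"}}}},"squeeze":{"type":"number"}},"required":["increments"]}

```bash
ls; mkdir -p pics; python3 - <<'E'
from station import manip
import cv2
for n in ("top","side"):
    im=manip.snapshot(n); cv2.imwrite(f"pics/{n}0.png",im[:,:,::-1])
    c=manip.calibration(n); print(n,c)
print(manip.sense())
E
```

```text
pics
top {'K': array([[478.55276367,   0.        , 282.64255187],
       [  0.        , 478.55276367, 206.81480772],
       [  0.        ,   0.        ,   1.        ]]), 'R': array([[-0.01868472, -0.99976513, -0.01098037],
       [-0.9951297 ,  0.01965898, -0.09659405],
       [ 0.09678722,  0.00912206, -0.99526329]]), 't': array([-0.1523416 ,  0.52491269,  1.63517733])}
side {'K': array([[434.41690157,   0.        , 282.24701018],
       [  0.        , 434.41690157, 202.44273485],
       [  0.        ,   0.        ,   1.        ]]), 'R': array([[ 0.96265401, -0.27048794, -0.01155575],
       [-0.17943035, -0.6054583 , -0.775387  ],
       [ 0.20273631,  0.74850285, -0.6313806 ]]), 't': array([-0.53285037,  0.00547732,  1.4791227 ])}
{'time_s': 0.1, 'joint_positions': array([-8.26542192e+01,  1.79877611e+01,  2.58441266e+00,  7.46911251e+01,
       -1.39941772e-03,  8.20016773e+01]), 'qd': array([-0.06072769, -0.00934752,  0.06209917,  0.03354319, -0.03028683,
        0.05978345]), 'joint_efforts': array([ 2.92999292e-03, -4.81725204e+01,  2.99244028e+01,  1.26761696e-02,
       -1.65072497e-04, -1.16530742e-05]), 'tool_pos': array([ 0.15208661, -0.5540958 ,  0.25549212]), 'eef_rot': array([-1.79906251e+02, -1.17596263e-02,  1.53440950e+01]), 'contact_force': array([-1.58390258, -0.49153854,  0.07271713]), 'moment': array([0.03340493, 0.02057589, 0.00346062]), 'grip_force': 0.0, 'width': 0.9991446811052761}
```

View pics/top0.png

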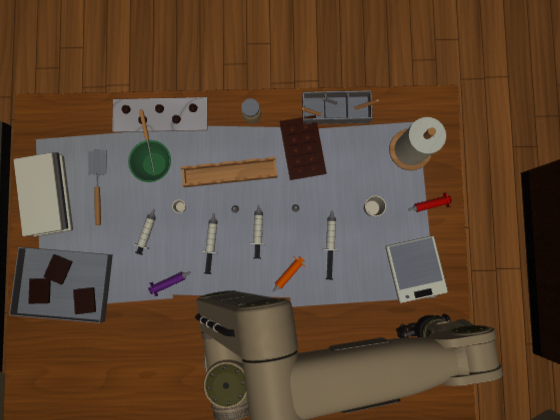

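View pics/side0.png

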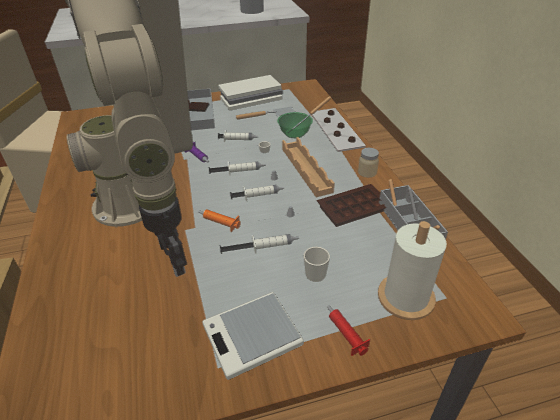

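The top picture shows white syringes at about (146,232), (211,243), (258,230) and (330,245). The look-alikes are orange (289,272), purple (168,283) and red (432,204). The mould is at (303,148), at the right end of the rest (230,172), and the green bowl is at (149,160). Next comes one close crop and measurements.

```bash
cat > h.py <<'E'
from station import manip
import numpy as np, cv2
C={n:manip.calibration(n) for n in("top","side")}
def back(uv,z,n="top"):
    c=C[n]; uv=np.atleast_2d(uv).astype(float)
    d=np.c_[uv,np.ones(len(uv))]@np.linalg.inv(c["K"]).T@c["R"]
    o=-c["R"].T@c["t"]
    return (o+d*((z-o[2])/d[:,2])[:,None])[:,:2]
def proj(X,n="top"):
    c=C[n]; p=(np.atleast_2d(X)@c["R"].T+c["t"])@c["K"].T
    return p[:,:2]/p[:,2:]
E
python3 - <<'E'
from h import *
im=manip.snapshot("top")
cv2.imwrite("pics/crop1.png",cv2.resize(im[130:300,130:350],None,fx=3.5,fy=3.5,interpolation=cv2.INTER_CUBIC)[:,:,::-1])
for m in manip.masks_of("syringe_a","top"):
    if m["confidence"]<.3: continue
    v,u=np.nonzero(m["pixels"]); p=back(np.c_[u,v],0.015)
    c=p.mean(0); w,V=np.linalg.eigh(np.cov((p-c).T)); a=V[:,1]; a=a if a[0]>0 else -a
    s=(p-c)@a; col=im[v,u].mean(0)
    print("M",round(m["confidence"],2),m["extent"],c.round(4),"ang",np.degrees(np.arctan2(a[1],a[0])).round(1),"end",(c+a*s.max()).round(4),(c+a*s.min()).round(4),"L",round(np.ptp(s),3),len(u),col.round())
manip.snapshot("side")
for n in("top","side"):
  for q,z in(("syringe_a",.015),("rest",0),("mould",0)):
    for d in manip.pinpoint(q,n):
        if d["confidence"]>.3: print(n,q,round(d["confidence"],2),np.round(d["position"],1),back(d["position"],z,n).round(4))
for m in manip.masks_of("rest","top")[:1]:
    v,u=np.nonzero(m["pixels"]); r=cv2.minAreaRect(back(np.c_[u,v],.044).astype(np.float32)); print("rest",r,cv2.boxPoints(r))
E
```

```text
M 0.88 [149.8, 271.5, 188.9, 293.0] [0.2707 0.2376] ang -66.2 end [0.3011 0.1689] [0.2428 0.3007] L 0.144 333 [69. 36. 81.]
M 0.87 [274.0, 255.9, 304.0, 290.8] [ 0.2957 -0.179 ] ang -42.2 end [ 0.3456 -0.2241] [ 0.2395 -0.128 ] L 0.143 354 [139.  66.  22.]
M 0.83 [202.9, 214.0, 217.0, 276.3] [0.4041 0.0909] ang -6.5 end [0.4988 0.08  ] [0.295  0.1034] L 0.205 460 [102.  99.  92.]
M 0.79 [135.1, 209.6, 153.8, 255.9] [0.4435 0.3172] ang -19.0 end [0.5204 0.2906] [0.3718 0.3419] L 0.157 312 [117. 113. 103.]
M 0.71 [409.5, 196.2, 453.2, 210.5] [ 0.5266 -0.6833] ang -76.8 end [ 0.5427 -0.7522] [ 0.5081 -0.6045] L 0.152 362 [111.  21.  17.]
M 0.68 [324.6, 212.0, 335.4, 280.3] [ 0.3954 -0.3247] ang -3.9 end [ 0.5084 -0.3323] [ 0.2737 -0.3164] L 0.235 470 [97. 94. 87.]
M 0.66 [251.6, 205.4, 259.7, 257.0] [ 0.4441 -0.0735] ang -2.5 end [ 0.5344 -0.0774] [ 0.3503 -0.0694] L 0.184 384 [109. 106.  98.]
top syringe_a 0.85 [431.  207.3] [[ 0.5109 -0.6779]]
top syringe_a 0.83 [212.6 233. ] [[0.4362 0.0828]]
top syringe_a 0.79 [330.  235.8] [[ 0.4187 -0.3245]]
top syringe_a 0.68 [290.3 272.6] [[ 0.2
[... 252 characters left out ...]
3 -0.2387]]
side syringe_a 0.92 [273.6 243.1] [[ 0.4314 -0.3394]]
side syringe_a 0.81 [242.3 164.3] [[0.426  0.1001]]
side syringe_a 0.78 [217.8 216.3] [[ 0.29   -0.1699]]
side syringe_a 0.77 [343.5 329.5] [[ 0.5191 -0.6792]]
side syringe_a 0.69 [237.7 138. ] [[0.4466 0.2936]]
side syringe_a 0.62 [259.  189.4] [[ 0.4505 -0.0688]]
side syringe_a 0.53 [195.2 152.7] [[0.2656 0.2321]]
side rest 0.9 [305.8 168.6] [[0.6525 0.0255]]
side mould 0.93 [351.6 211.8] [[ 0.7196 -0.2552]]
rest ((0.6474566459655762, 0.021923020482063293), (0.07458988577127457, 0.3262973725795746), 4.717939853668213) [[ 0.596869    0.18145138]
 [ 0.6237072  -0.14374039]
 [ 0.6980443  -0.13760534]
 [ 0.6712061   0.18758643]]
```

View pics/crop1.png

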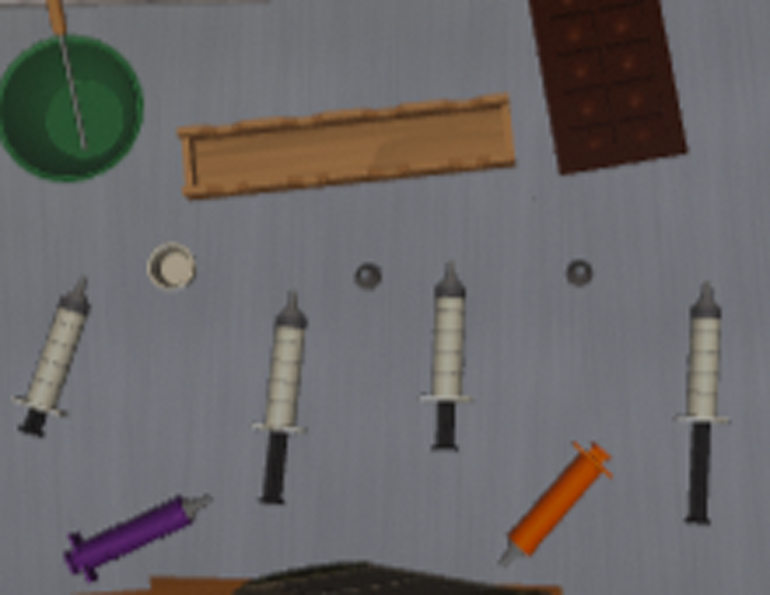

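The lengths are about 157, 205, 184 and 235 mm. So from left to right they are a (146,232), c (211,243), b (258,230) and d (330,245), and the mould is at the −y end of the rest. One refinement fit of the silhouettes, then I move.

```bash
cat > fit.py <<'E'
from h import *
from scipy.optimize import minimize
S=4
def sil(parts,org):   # union of convex hulls of projected 3-D point sets, antialiased
    m=np.zeros((420*S,560*S),np.uint8)
    for P in parts:
        q=((proj(P,org)+.5)*S*16).astype(np.int32); cv2.fillConvexPoly(m,cv2.convexHull(q),255,shift=4)
    return cv2.resize(m,(560,420),interpolation=cv2.INTER_AREA)/255.
def place(P,x,y,a):
    c,s=np.cos(a),np.sin(a); P=np.asarray(P,float)
    return np.c_[x+c*P[:,0]-s*P[:,1],y+s*P[:,0]+c*P[:,1],P[:,2]]
t=np.linspace(0,2*np.pi,24)
def cyl(x0,x1,r,z0): return [(x,r*np.cos(k),z0+r*np.sin(k)) for x in(x0,x1) for k in t]
def box(x0,x1,y,z0,z1): return [(x,s*y,z) for x in(x0,x1) for s in(-1,1) for z in(z0,z1)]
def fit(parts,g,masks):
    def f(p):
        return sum(np.abs(sil([place(P,*p) for P in parts],n)-m).sum() for n,m in masks.items())
    s=np.array([[0,0,0],[.008,0,0],[0,.008,0],[0,0,.06]])
    r=minimize(f,g,method="Nelder-Mead",options=dict(initial_simplex=np.array(g)+s,xatol=1e-4,fatol=.1))
    return r.x,r.fun,sum(m.sum() for m in masks.values())
def syr(z0,p): return [cyl(-.055,.055,.015,z0),box(-.057,-.053,.026,z0-.015,z0+.015),cyl(.055,.082,.006,z0),cyl(-.067-p+.004,-.055,.009,z0),cyl(-.069-p,-.064-p,.013,z0)]
def mask(name,n,uv):
    best=[m for m in manip.masks_of(name,n) if m["pixels"].any()]
    best=min(best,key=lambda m:np.hypot(*(np.argwhere(m["pixels"]).mean(0)[::-1]-uv)))
    return best["pixels"].astype(float)
E
python3 - <<'E'
from fit import *
manip.snapshot("top");manip.snapshot("side")
for n in(("top",),("side",),("top","side")):
    ms={k:mask("rest",k,proj([.65,.025,.02],k)[0]) for k in n}
    x,f,a=fit([box(-.034,.034,.165,0,.044)],[.65,.025,.08],ms); print("rest",n,x.round(4),np.degrees(x[2]).round(2),f,a)
for q,g,p in(("a",[.445,.317,-.33],.013),("c",[.435,.087,-.11],.061),("b",[.447,-.073,-.04],.037),("d",[.427,-.327,-.07],.085)):
    ms={k:mask("syringe_a",k,proj([g[0]-p/3,g[1],.015],k)[0]) for k in("top","side")}
    x,f,a=fit(syr(.015,p),g,ms); print(q,x.round(4),np.degrees(x[2]).round(2),f,a)
E
```

```text
rest ('top',) [0.6505 0.0233 0.0829] 4.75 83.34901960784313 2060.0
rest ('side',) [0.6507 0.0225 0.0771] 4.42 154.23529411764707 1314.0
rest ('top', 'side') [0.6506 0.0231 0.0802] 4.6 238.92941176470586 3374.0
a [ 0.4514  0.3147 -0.3274] -18.76 138.64705882352942 623.0
c [ 0.4283  0.0875 -0.1165] -6.68 156.3686274509804 806.0
b [ 0.4536 -0.0745 -0.0444] -2.55 173.77254901960782 691.0
d [ 0.4289 -0.3279 -0.0724] -4.15 227.5607843137255 1036.0
```

```bash
cat > plan.py <<'E'
import sys
from h import *
from scipy.spatial.transform import Rotation as Ro
def plan(wps):  # waypoints x,y,z,yaw,N ; prints rows in move units, accounting for rounding
    s=manip.sense(); p=s["tool_pos"].copy(); R=Ro.from_euler("xyz",s["eef_rot"],degrees=True)
    print(round(s["time_s"],2),p.round(4),s["eef_rot"].round(2),"w",round(s["width"],3),"g",s["grip_force"])
    for *t,yaw,N in wps:
        N=int(N)
        for i in range(N):
            k=1/(N-i)
            dp=np.round(R.inv().apply((np.array(t)-p)*k)/.25,3)
            dr=np.round((R.inv()*Ro.from_euler("xyz",[180,0,yaw],degrees=True)).as_rotvec()*k/np.pi,4)
            print('{"delta_pos":',dp.tolist(),', "rot":',dr.tolist(),'}')
            p=p+R.apply(dp*.25); R=R*Ro.from_rotvec(dr*np.pi)
        print("--",p.round(4))
plan([[float(v) for v in a.split(",")] for a in sys.argv[1:]])
E
python3 plan.py 0.4289,-0.3279,0.13,-4.15,9
```

```text
1.3 [ 0.1522 -0.5546  0.2563] [179.99   0.    15.34] w 1.001 g 0.0
{"delta_pos": [0.145, -0.065, 0.056] , "rot": [0.0, -0.0, 0.012] }
{"delta_pos": [0.143, -0.07, 0.056] , "rot": [0.0, -0.0, 0.012] }
{"delta_pos": [0.14, -0.075, 0.056] , "rot": [0.0, -0.0, 0.012] }
{"delta_pos": [0.137, -0.081, 0.056] , "rot": [0.0, -0.0, 0.012] }
{"delta_pos": [0.134, -0.086, 0.056] , "rot": [0.0, -0.0, 0.0121] }
{"delta_pos": [0.131, -0.091, 0.056] , "rot": [0.0, -0.0, 0.012] }
{"delta_pos": [0.127, -0.095, 0.056] , "rot": [0.0, -0.0, 0.0121] }
{"delta_pos": [0.123, -0.1, 0.057] , "rot": [0.0, -0.0, 0.012] }
{"delta_pos": [0.119, -0.105, 0.056] , "rot": [0.0, -0.0, 0.0121] }
-- [ 0.4288 -0.3279  0.1301]
```

Request:
carry_out:
  increments:
    - {"delta_pos": [0.145, -0.065, 0.056], "rot": [0, 0, 0.012], "gripper": 1}
    - {"delta_pos": [0.143, -0.07, 0.056], "rot": [0, 0, 0.012], "gripper": 1}
    - {"delta_pos": [0.14, -0.075, 0.056], "rot": [0, 0, 0.012], "gripper": 1}
    - {"delta_pos": [0.137, -0.081, 0.056], "rot": [0, 0, 0.012], "gripper": 1}
    - {"delta_pos": [0.134, -0.086, 0.056], "rot": [0, 0, 0.012], "gripper": 1}
  squeeze: 40

```text
time_s: 1.92
tool_pos: [0.3068, -0.4276, 0.186]
eef_rot: [180.0, -0.0, 4.5]
contact_force: [0.2, -0.2, 0.7]
width: 1.001
grip_force: 0.0
```

Request:
carry_out:
  increments:
    - {"delta_pos": [0.131, -0.091, 0.056], "rot": [0, 0, 0.012], "gripper": 1}
    - {"delta_pos": [0.127, -0.095, 0.056], "rot": [0, 0, 0.012], "gripper": 1}
    - {"delta_pos": [0.123, -0.1, 0.057], "rot": [0, 0, 0.012], "gripper": 1}
    - {"delta_pos": [0.119, -0.105, 0.056], "rot": [0, 0, 0.012], "gripper": 1}
    - {"delta_pos": [0, 0, 0], "rot": [0, 0, 0], "gripper": 1}

```text
time_s: 2.55
tool_pos: [0.4297, -0.3255, 0.1289]
eef_rot: [-179.9, 0.1, -3.9]
contact_force: [-0.4, -0.2, 0.5]
width: 0.999
grip_force: 0.0
```

```bash
python3 plan.py 0.4289,-0.3279,0.03,-4.15,3; python3 - <<'E'
from h import *
im=manip.snapshot("side")
cv2.imwrite("pics/s1.png",cv2.resize(im[150:300,170:370],None,fx=4,fy=4,interpolation=cv2.INTER_CUBIC)[:,:,::-1])
E
```

```text
2.55 [ 0.4297 -0.3255  0.1289] [-1.7991e+02  8.0000e-02 -3.8600e+00] w 0.999 g 0.0
{"delta_pos": [-0.001, 0.003, 0.132] , "rot": [-0.0002, 0.0002, 0.0005] }
{"delta_pos": [-0.001, 0.004, 0.132] , "rot": [-0.0001, 0.0001, 0.0005] }
{"delta_pos": [-0.0, 0.003, 0.132] , "rot": [-0.0002, 0.0002, 0.0006] }
-- [ 0.429  -0.3279  0.0299]
```

View pics/s1.png

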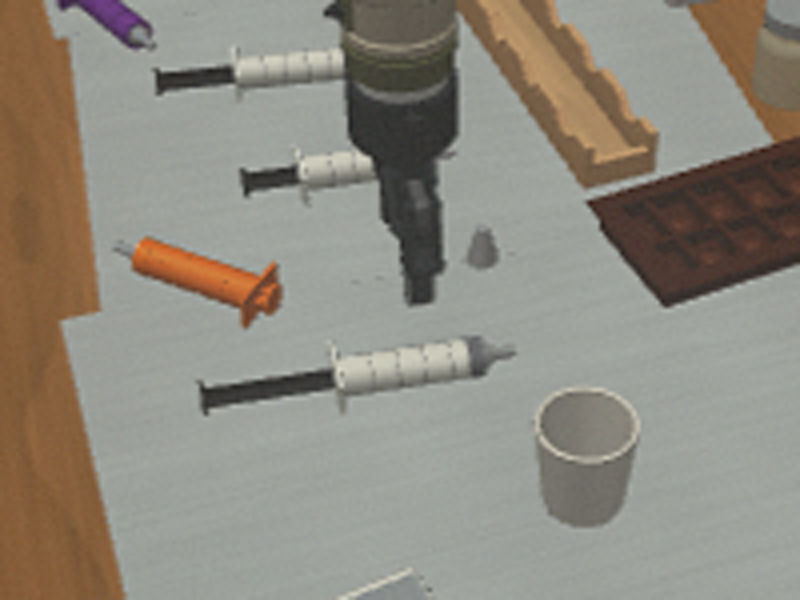

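The crop shows the open gripper (fingertip at crop (420,300)) hovering over the middle of syringe d, whose barrel is at crop (400,368). I'll descend and grip.

Request:
carry_out:
  increments:
    - {"delta_pos": [-0.001, 0.005, 0.132], "rot": [0, 0, 0.001], "gripper": 1}
    - {"delta_pos": [-0.001, 0.005, 0.132], "rot": [0, 0, 0], "gripper": 1}
    - {"delta_pos": [0, 0, 0.132], "rot": [0, 0, 0], "gripper": 1}
    - {"delta_pos": [0, 0, 0], "rot": [0, 0, 0], "gripper": 1}

```text
time_s: 3.1
tool_pos: [0.4258, -0.3298, 0.0294]
eef_rot: [-179.8, 0.2, -4.4]
contact_force: [-0.2, 0.1, 0.5]
width: 1.001
grip_force: 0.0
```

Request:
carry_out:
  increments:
    - {"delta_pos": [0, 0, 0], "rot": [0, 0, 0], "gripper": -1}
    - {"delta_pos": [0, 0, 0], "rot": [0, 0, 0], "gripper": -1}
    - {"delta_pos": [0, 0, 0], "rot": [0, 0, 0], "gripper": -1}
    - {"delta_pos": [0, 0, 0], "rot": [0, 0, 0], "gripper": -1}
    - {"delta_pos": [0, 0, 0], "rot": [0, 0, 0], "gripper": -1}

```text
time_s: 3.72
tool_pos: [0.4287, -0.331, 0.0325]
eef_rot: [179.9, -0.1, -4.3]
contact_force: [-1.9, -0.1, 5.2]
width: 0.337
grip_force: 39.2
```

Request:
carry_out:
  increments:
    - {"delta_pos": [0, 0, 0], "rot": [0, 0, 0], "gripper": -1}
    - {"delta_pos": [0, 0, -0.02], "rot": [0, 0, 0], "gripper": -1}
    - {"delta_pos": [0, 0, -0.1], "rot": [0, 0, 0], "gripper": -1}
    - {"delta_pos": [0, 0, -0.2], "rot": [0, 0, 0], "gripper": -1}
    - {"delta_pos": [0, 0, -0.2], "rot": [0, 0, 0], "gripper": -1}

```text
time_s: 4.35
tool_pos: [0.4276, -0.3297, 0.1622]
eef_rot: [-179.9, 0.1, -4.3]
contact_force: [0.3, -1.2, -1.9]
width: 0.333
grip_force: 39.7
```

```bash
python3 plan.py 0.6603,-0.0966,0.15,4.65,9 0.6603,-0.0966,0.075,4.65,3; python3 - <<'E'
from h import *
im=manip.snapshot("side")
cv2.imwrite("pics/s2.png",cv2.resize(im[120:270,170:370],None,fx=4,fy=4,interpolation=cv2.INTER_CUBIC)[:,:,::-1])
E
```

```text
4.35 [ 0.4276 -0.3297  0.1622] [-1.7995e+02  6.0000e-02 -4.2700e+00] w 0.333 g 39.726072549819946
{"delta_pos": [0.095, -0.111, 0.005] , "rot": [-0.0, 0.0, -0.0055] }
{"delta_pos": [0.097, -0.109, 0.005] , "rot": [-0.0, 0.0, -0.0055] }
{"delta_pos": [0.099, -0.108, 0.006] , "rot": [-0.0, 0.0, -0.0055] }
{"delta_pos": [0.101, -0.106, 0.005] , "rot": [-0.0001, 0.0, -0.0055] }
{"delta_pos": [0.103, -0.104, 0.006] , "rot": [-0.0, 0.0001, -0.0055] }
{"delta_pos": [0.105, -0.102, 0.005] , "rot": [-0.0001, 0.0, -0.0055] }
{"delta_pos": [0.107, -0.101, 0.006] , "rot": [-0.0, 0.0001, -0.0055] }
{"delta_pos": [0.108, -0.099, 0.005] , "rot": [-0.0001, 0.0, -0.0055] }
{"delta_pos": [0.11, -0.096, 0.006] , "rot": [-0.0, 0.0001, -0.0055] }
-- [ 0.6603 -0.0967  0.1499]
{"delta_pos": [-0.0, -0.0, 0.1] , "rot": [-0.0, -0.0, -0.0] }
{"delta_pos": [-0.0, -0.0, 0.1] , "rot": [-0.0, -0.0, -0.0] }
{"delta_pos": [-0.0, -0.0, 0.1] , "rot": [-0.0, -0.0, -0.0] }
-- [ 0.6603 -0.0966  0.0749]
```

View pics/s2.png

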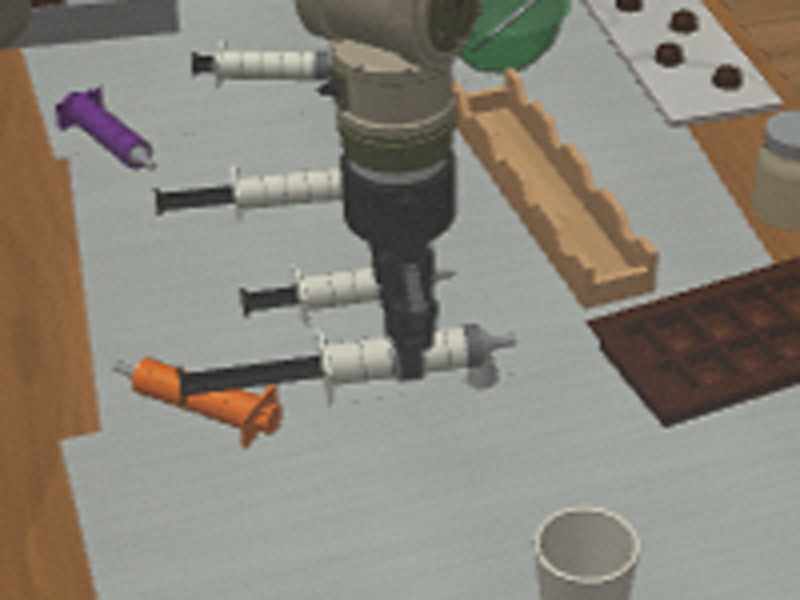

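The crop shows syringe d held level at mid-barrel, with the finger at crop (410,370), barrel 325–465 and plunger unchanged. I'll carry it to the mould-end notch.

Request:
carry_out:
  increments:
    - {"delta_pos": [0.095, -0.111, 0.005], "rot": [0, 0, -0.0055], "gripper": -1}
    - {"delta_pos": [0.097, -0.109, 0.005], "rot": [0, 0, -0.0055], "gripper": -1}
    - {"delta_pos": [0.099, -0.108, 0.006], "rot": [0, 0, -0.0055], "gripper": -1}
    - {"delta_pos": [0.101, -0.106, 0.005], "rot": [0, 0, -0.0055], "gripper": -1}
    - {"delta_pos": [0.103, -0.104, 0.006], "rot": [0, 0, -0.0055], "gripper": -1}

```text
time_s: 5.03
tool_pos: [0.5577, -0.1997, 0.1542]
eef_rot: [180.0, 0.0, 0.7]
contact_force: [0.3, -0.2, -1.8]
width: 0.333
grip_force: 39.8
```

Request:
carry_out:
  increments:
    - {"delta_pos": [0.105, -0.102, 0.005], "rot": [0, 0, -0.0055], "gripper": -1}
    - {"delta_pos": [0.107, -0.101, 0.006], "rot": [0, 0, -0.0055], "gripper": -1}
    - {"delta_pos": [0.108, -0.099, 0.005], "rot": [0, 0, -0.0055], "gripper": -1}
    - {"delta_pos": [0.11, -0.096, 0.006], "rot": [0, 0, -0.0055], "gripper": -1}
    - {"delta_pos": [0, 0, 0], "rot": [0, 0, 0], "gripper": -1}

```text
time_s: 5.65
tool_pos: [0.662, -0.095, 0.148]
eef_rot: [-180.0, 0.0, 4.8]
contact_force: [-0.2, -0.2, -1.7]
width: 0.331
grip_force: 39.8
```

```bash
python3 plan.py 0.6603,-0.0966,0.075,4.65,4
```

```text
5.65 [ 0.662 -0.095  0.148] [-1.7998e+02  1.0000e-02  4.8400e+00] w 0.331 g 39.821484088897705
{"delta_pos": [-0.002, 0.001, 0.073] , "rot": [-0.0, 0.0, 0.0003] }
{"delta_pos": [-0.002, 0.002, 0.073] , "rot": [-0.0, 0.0, 0.0002] }
{"delta_pos": [-0.002, 0.001, 0.073] , "rot": [-0.0001, 0.0, 0.0003] }
{"delta_pos": [-0.001, 0.002, 0.073] , "rot": [-0.0, 0.0, 0.0002] }
-- [ 0.6603 -0.0966  0.075 ]
```

Request:
carry_out:
  increments:
    - {"delta_pos": [-0.001, 0.001, 0.075], "rot": [0, 0, 0], "gripper": -1}
    - {"delta_pos": [-0.001, 0.001, 0.075], "rot": [0, 0, 0], "gripper": -1}
    - {"delta_pos": [-0.001, 0.001, 0.075], "rot": [0, 0, 0], "gripper": -1}
    - {"delta_pos": [0, 0, 0.067], "rot": [0, 0, 0], "gripper": -1}
    - {"delta_pos": [0, 0, 0], "rot": [0, 0, 0], "gripper": -1}

```text
time_s: 6.28
tool_pos: [0.6585, -0.0981, 0.074]
eef_rot: [-179.9, 0.2, 4.6]
contact_force: [0.7, -0.2, -1.5]
width: 0.33
grip_force: 39.8
```

```bash
python3 - <<'E'
from h import *
im=manip.snapshot("side"); im2=manip.snapshot("top")
a=cv2.resize(im[120:230,250:390],None,fx=4,fy=4,interpolation=cv2.INTER_CUBIC)[:,:,::-1]
cv2.imwrite("pics/s3.png",a)
s=manip.sense(); print(s["tool_pos"],s["contact_force"])
E
```

```text
[ 0.66009054 -0.09832981  0.07605637] [-0.31098772 -0.14984769 -1.70531549]
```

View pics/s3.png

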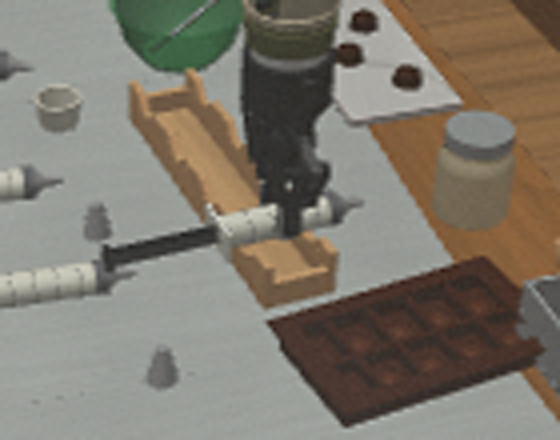

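The crop shows syringe d just above the mould-end notch, with its barrel at crop (275,220) over the rails and the fingers in the gap. I'll lower and release.

Request:
carry_out:
  increments:
    - {"delta_pos": [0, 0, 0.02], "rot": [0, 0, 0], "gripper": -1}
    - {"delta_pos": [0, 0, 0.02], "rot": [0, 0, 0], "gripper": -1}
    - {"delta_pos": [0, 0, 0.01], "rot": [0, 0, 0], "gripper": -1}
    - {"delta_pos": [0, 0, 0], "rot": [0, 0, 0], "gripper": -1}

```text
time_s: 6.88
tool_pos: [0.6601, -0.0981, 0.0632]
eef_rot: [180.0, 0.0, 4.6]
contact_force: [-1.3, 0.4, -2.0]
width: 0.333
grip_force: 39.9
```

Request:
carry_out:
  increments:
    - {"delta_pos": [0, 0, 0], "rot": [0, 0, 0], "gripper": 0.4}
    - {"delta_pos": [0, 0, 0], "rot": [0, 0, 0], "gripper": 0.4}
    - {"delta_pos": [0, 0, 0], "rot": [0, 0, 0], "gripper": 0.4}
    - {"delta_pos": [0, 0, 0], "rot": [0, 0, 0], "gripper": 0.4}

```text
time_s: 7.38
tool_pos: [0.6602, -0.0981, 0.0634]
eef_rot: [180.0, -0.0, 4.6]
contact_force: [-0.3, 0.3, 0.1]
width: 0.701
grip_force: 0.0
```

Request:
carry_out:
  increments:
    - {"delta_pos": [0, 0, -0.1], "rot": [0, 0, 0], "gripper": 0.4}
    - {"delta_pos": [0, 0, -0.2], "rot": [0, 0, 0], "gripper": 0.4}
    - {"delta_pos": [0, 0, -0.1], "rot": [0, 0, 0], "gripper": 0.4}

```text
time_s: 7.75
tool_pos: [0.6612, -0.0983, 0.1663]
eef_rot: [179.9, -0.2, 4.6]
contact_force: [0.4, 0.1, -0.4]
width: 0.698
grip_force: 0.0
```

```bash
python3 plan.py 0.4283,0.0875,0.15,-6.68,7 0.4283,0.0875,0.032,-6.68,4
```

```text
7.75 [ 0.6612 -0.0983  0.1663] [179.92  -0.2    4.64] w 0.698 g 0.0
{"delta_pos": [-0.124, -0.117, 0.009] , "rot": [0.0, -0.0002, 0.009] }
{"delta_pos": [-0.127, -0.113, 0.009] , "rot": [0.0001, -0.0002, 0.009] }
{"delta_pos": [-0.131, -0.109, 0.009] , "rot": [0.0, -0.0002, 0.009] }
{"delta_pos": [-0.134, -0.106, 0.009] , "rot": [0.0001, -0.0001, 0.009] }
{"delta_pos": [-0.136, -0.102, 0.009] , "rot": [0.0, -0.0002, 0.009] }
{"delta_pos": [-0.139, -0.098, 0.009] , "rot": [0.0001, -0.0001, 0.0089] }
{"delta_pos": [-0.142, -0.094, 0.009] , "rot": [0.0, -0.0002, 0.009] }
-- [0.4284 0.0876 0.15  ]
{"delta_pos": [-0.0, 0.0, 0.118] , "rot": [0.0, 0.0, -0.0] }
{"delta_pos": [-0.0, 0.0, 0.118] , "rot": [0.0, 0.0, -0.0] }
{"delta_pos": [-0.0, 0.0, 0.118] , "rot": [0.0, 0.0, -0.0] }
{"delta_pos": [-0.0, 0.0, 0.118] , "rot": [0.0, 0.0, -0.0] }
-- [0.4283 0.0876 0.032 ]
```

Request:
carry_out:
  increments:
    - {"delta_pos": [-0.124, -0.117, 0.009], "rot": [0, 0, 0.009], "gripper": 1}
    - {"delta_pos": [-0.127, -0.113, 0.009], "rot": [0, 0, 0.009], "gripper": 1}
    - {"delta_pos": [-0.131, -0.109, 0.009], "rot": [0, 0, 0.009], "gripper": 1}
    - {"delta_pos": [-0.134, -0.106, 0.009], "rot": [0, 0, 0.009], "gripper": 1}
    - {"delta_pos": [-0.136, -0.102, 0.009], "rot": [0, 0, 0.009], "gripper": 1}

```text
time_s: 8.38
tool_pos: [0.4926, 0.0355, 0.1521]
eef_rot: [-180.0, -0.0, -3.5]
contact_force: [0.5, -0.3, 0.6]
width: 0.999
grip_force: 0.0
```

Request:
carry_out:
  increments:
    - {"delta_pos": [-0.139, -0.098, 0.009], "rot": [0, 0, 0.009], "gripper": 1}
    - {"delta_pos": [-0.142, -0.094, 0.009], "rot": [0, 0, 0.009], "gripper": 1}
    - {"delta_pos": [0, 0, 0.05], "rot": [0, 0, 0], "gripper": 1}
    - {"delta_pos": [0, 0, 0], "rot": [0, 0, 0], "gripper": 1}

```text
time_s: 8.88
tool_pos: [0.4244, 0.0544, 0.1349]
eef_rot: [-178.5, 0.0, -4.4]
contact_force: [-0.4, -1.0, 0.6]
width: 0.999
grip_force: 0.0
```

```bash
python3 plan.py 0.4283,0.0875,0.033,-6.68,3; python3 - <<'E'
from h import *
im=manip.snapshot("side"); im2=manip.snapshot("top")
a=cv2.resize(im[110:230,190:390],None,fx=4,fy=4,interpolation=cv2.INTER_CUBIC)[:,:,::-1]
cv2.imwrite("pics/s4.png",a)
E
```

```text
8.88 [0.4244 0.0544 0.1349] [-1.7853e+02  2.0000e-02 -4.4300e+00] w 0.999 g 0.0
{"delta_pos": [0.002, -0.041, 0.137] , "rot": [-0.0027, 0.0001, 0.0042] }
{"delta_pos": [0.001, -0.042, 0.137] , "rot": [-0.0027, 0.0001, 0.0042] }
{"delta_pos": [0.001, -0.043, 0.136] , "rot": [-0.0028, 0.0001, 0.0041] }
-- [0.4284 0.0875 0.0329]
```

View pics/s4.png

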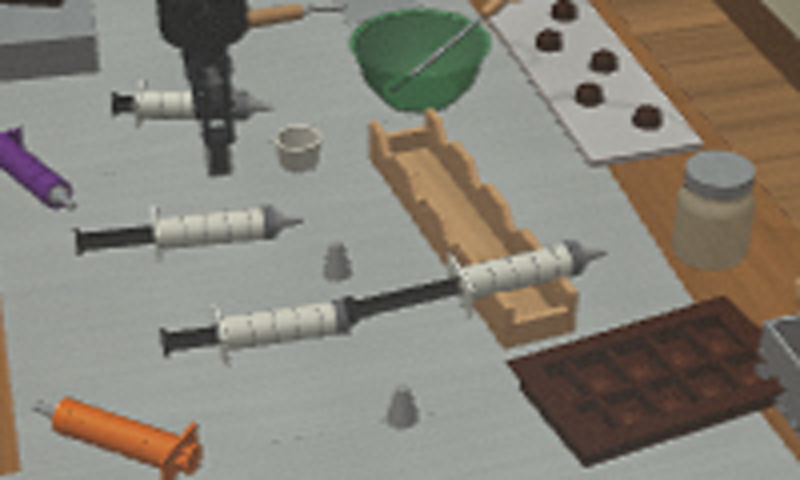

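```bash
python3 - <<'E'
from h import *
s=manip.sense(); print(s["joint_positions"].round(1),s["qd"].round(1),s["tool_pos"],s["eef_rot"])
E
```

```text
[ -4.5   6.3 -30.   53.7   1.5 180. ] [-0.1  0.   0.6  0.1  0.   0.1] [0.42538556 0.05423268 0.13541791] [-1.78522928e+02 -1.95600570e-02 -4.43893679e+00]
```

Request:
carry_out:
  increments:
    - {"delta_pos": [0, 0, 0], "rot": [0, 0, 0], "gripper": 1}

```text
time_s: 9.1
tool_pos: [0.4253, 0.0542, 0.1355]
eef_rot: [-178.5, -0.0, -4.4]
contact_force: [-0.1, -0.6, 0.9]
width: 0.999
grip_force: 0.0
```

```bash
python3 - <<'E'
from h import *
s=manip.sense(); print(s["joint_positions"].round(1),s["qd"].round(1),s["tool_pos"],s["eef_rot"])
E
python3 plan.py 0.4283,0.0875,0.135,-6.68,2
```

```text
[ -4.5   6.3 -30.   53.7   1.5 180. ] [-0.1 -0.  -0.2  0.   0.   0. ] [0.42534379 0.05421727 0.1354727 ] [-1.78520956e+02 -1.01295566e-02 -4.44444456e+00]
9.1 [0.4253 0.0542 0.1355] [-1.7852e+02 -1.0000e-02 -4.4400e+00] w 0.999 g 0.0
{"delta_pos": [0.001, -0.067, 0.003] , "rot": [-0.0041, 0.0001, 0.0062] }
{"delta_pos": [-0.001, -0.067, 0.001] , "rot": [-0.0041, 0.0, 0.0062] }
-- [0.4283 0.0876 0.1351]
```

Joint 6 is at its limit, so I'll turn the tool half round; the grasp is the same.

Request:
carry_out:
  increments:
    - {"delta_pos": [0, 0, 0], "rot": [0, 0, -0.055], "gripper": 1}
    - {"delta_pos": [0, 0, 0], "rot": [0, 0, -0.055], "gripper": 1}
    - {"delta_pos": [0, 0, 0], "rot": [0, 0, -0.055], "gripper": 1}
    - {"delta_pos": [0, 0, 0], "rot": [0, 0, -0.055], "gripper": 1}
    - {"delta_pos": [0, 0, 0], "rot": [0, 0, -0.055], "gripper": 1}

```text
time_s: 9.72
tool_pos: [0.425, 0.0543, 0.1354]
eef_rot: [-179.0, -1.1, 45.4]
contact_force: [0.3, -0.1, -0.0]
width: 1.002
grip_force: 0.0
```

Request:
carry_out:
  increments:
    - {"delta_pos": [0, 0, 0], "rot": [0, 0, -0.055], "gripper": 1}
    - {"delta_pos": [0, 0, 0], "rot": [0, 0, -0.055], "gripper": 1}
    - {"delta_pos": [0, 0, 0], "rot": [0, 0, -0.055], "gripper": 1}
    - {"delta_pos": [0, 0, 0], "rot": [0, 0, -0.055], "gripper": 1}
    - {"delta_pos": [0, 0, 0], "rot": [0, 0, -0.055], "gripper": 1}

```text
time_s: 10.35
tool_pos: [0.425, 0.0543, 0.1354]
eef_rot: [179.8, -1.5, 94.9]
contact_force: [0.0, -0.5, -0.1]
width: 0.997
grip_force: 0.0
```

Request:
carry_out:
  increments:
    - {"delta_pos": [0, 0, 0], "rot": [0, 0, -0.055], "gripper": 1}
    - {"delta_pos": [0, 0, 0], "rot": [0, 0, -0.055], "gripper": 1}
    - {"delta_pos": [0, 0, 0], "rot": [0, 0, -0.055], "gripper": 1}
    - {"delta_pos": [0, 0, 0], "rot": [0, 0, -0.055], "gripper": 1}
    - {"delta_pos": [0, 0, 0], "rot": [0, 0, -0.055], "gripper": 1}

```text
time_s: 10.98
tool_pos: [0.425, 0.0543, 0.1354]
eef_rot: [178.7, -0.8, 144.4]
contact_force: [0.1, -0.2, 0.1]
width: 0.998
grip_force: 0.0
```

Request:
carry_out:
  increments:
    - {"delta_pos": [0, 0, 0], "rot": [0, 0, -0.055], "gripper": 1}
    - {"delta_pos": [0, 0, 0], "rot": [0, 0, -0.055], "gripper": 1}
    - {"delta_pos": [0, 0, 0], "rot": [0, 0, 0], "gripper": 1}

```text
time_s: 11.35
tool_pos: [0.4249, 0.0543, 0.1354]
eef_rot: [178.6, -0.3, 163.8]
contact_force: [0.6, -0.0, -0.3]
width: 0.997
grip_force: 0.0
```

```bash
python3 plan.py 0.4283,0.0875,0.135,173.32,2 0.4283,0.0875,0.033,173.32,3
```

```text
11.35 [0.4249 0.0543 0.1354] [178.55  -0.31 163.76] w 0.997 g 0.0
{"delta_pos": [0.012, 0.066, 0.002] , "rot": [0.0041, -0.0005, -0.0266] }
{"delta_pos": [0.007, 0.066, 0.002] , "rot": [0.0041, -0.0006, -0.0265] }
-- [0.4282 0.0875 0.135 ]
{"delta_pos": [-0.0, -0.0, 0.136] , "rot": [-0.0, 0.0, -0.0] }
{"delta_pos": [-0.0, -0.0, 0.136] , "rot": [-0.0, 0.0, -0.0] }
{"delta_pos": [-0.0, -0.0, 0.136] , "rot": [-0.0, 0.0, -0.0] }
-- [0.4282 0.0875 0.033 ]
```

Request:
carry_out:
  increments:
    - {"delta_pos": [0.012, 0.066, 0.002], "rot": [0.0041, -0.0005, -0.0266], "gripper": 1}
    - {"delta_pos": [0.007, 0.066, 0.002], "rot": [0.0041, -0.0006, -0.0265], "gripper": 1}
    - {"delta_pos": [0, 0, 0], "rot": [0, 0, 0], "gripper": 1}

```text
time_s: 11.72
tool_pos: [0.4278, 0.0883, 0.1349]
eef_rot: [-180.0, -0.0, 173.3]
contact_force: [0.6, -0.6, 0.2]
width: 1.001
grip_force: 0.0
```

```bash
python3 plan.py 0.4283,0.0875,0.033,173.32,3
```

```text
11.72 [0.4278 0.0883 0.1349] [-180.     -0.    173.35] w 1.001 g 0.0
{"delta_pos": [-0.001, -0.001, 0.136] , "rot": [-0.0, -0.0, 0.0001] }
{"delta_pos": [-0.001, -0.001, 0.136] , "rot": [-0.0, -0.0, 0.0] }
{"delta_pos": [-0.0, -0.001, 0.136] , "rot": [-0.0, -0.0, 0.0001] }
-- [0.4283 0.0875 0.0329]
```

Request:
carry_out:
  increments:
    - {"delta_pos": [-0.001, -0.001, 0.136], "rot": [0, 0, 0], "gripper": 1}
    - {"delta_pos": [-0.001, -0.001, 0.136], "rot": [0, 0, 0], "gripper": 1}
    - {"delta_pos": [0, 0, 0.136], "rot": [0, 0, 0], "gripper": 1}
    - {"delta_pos": [0, 0, 0], "rot": [0, 0, 0], "gripper": 1}

```text
time_s: 12.22
tool_pos: [0.4257, 0.0865, 0.0311]
eef_rot: [-179.9, -0.3, 173.2]
contact_force: [0.1, 0.0, -0.7]
width: 1.002
grip_force: 0.0
```

Request:
carry_out:
  increments:
    - {"delta_pos": [0, 0, 0], "rot": [0, 0, 0], "gripper": -1}
    - {"delta_pos": [0, 0, 0], "rot": [0, 0, 0], "gripper": -1}
    - {"delta_pos": [0, 0, 0], "rot": [0, 0, 0], "gripper": -1}
    - {"delta_pos": [0, 0, 0], "rot": [0, 0, 0], "gripper": -1}
    - {"delta_pos": [0, 0, 0], "rot": [0, 0, 0], "gripper": -1}

```text
time_s: 12.85
tool_pos: [0.429, 0.087, 0.0342]
eef_rot: [-180.0, 0.1, 173.4]
contact_force: [-0.9, -0.8, 5.2]
width: 0.334
grip_force: 39.0
```

Request:
carry_out:
  increments:
    - {"delta_pos": [0, 0, 0], "rot": [0, 0, 0], "gripper": -1}
    - {"delta_pos": [0, 0, -0.02], "rot": [0, 0, 0], "gripper": -1}
    - {"delta_pos": [0, 0, -0.1], "rot": [0, 0, 0], "gripper": -1}
    - {"delta_pos": [0, 0, -0.2], "rot": [0, 0, 0], "gripper": -1}
    - {"delta_pos": [0, 0, -0.2], "rot": [0, 0, 0], "gripper": -1}

```text
time_s: 13.48
tool_pos: [0.4273, 0.0871, 0.1643]
eef_rot: [-180.0, -0.1, 173.4]
contact_force: [1.3, -0.1, -1.5]
width: 0.332
grip_force: 39.7
```

```bash
python3 plan.py 0.6538,-0.0169,0.15,184.65,7 0.6538,-0.0169,0.075,184.65,3; python3 - <<'E'
from fit import *
manip.snapshot("top");manip.snapshot("side")
ms={k:mask("syringe_a",k,proj([.64,-.0966,.045],k)[0]) for k in("top","side")}
for z in(.045,.055):
    x,f,a=fit(syr(z,.085),[.66,-.097,.08],ms); print(z,x.round(4),np.degrees(x[2]).round(2),f,a)
E
```

```text
13.47 [0.4273 0.0871 0.1643] [-1.7999e+02 -7.0000e-02  1.7343e+02] w 0.332 g 39.683623909950256
{"delta_pos": [-0.135, -0.044, 0.008] , "rot": [-0.0, -0.0001, -0.0089] }
{"delta_pos": [-0.134, -0.048, 0.008] , "rot": [-0.0, -0.0, -0.0089] }
{"delta_pos": [-0.133, -0.052, 0.008] , "rot": [-0.0, -0.0001, -0.0089] }
{"delta_pos": [-0.131, -0.055, 0.008] , "rot": [-0.0, -0.0, -0.0089] }
{"delta_pos": [-0.13, -0.059, 0.008] , "rot": [-0.0, -0.0001, -0.0089] }
{"delta_pos": [-0.128, -0.063, 0.008] , "rot": [-0.0, -0.0, -0.0089] }
{"delta_pos": [-0.126, -0.066, 0.009] , "rot": [-0.0, -0.0001, -0.0089] }
-- [ 0.6538 -0.0168  0.1499]
{"delta_pos": [-0.0, -0.0, 0.1] , "rot": [-0.0, 0.0, -0.0] }
{"delta_pos": [-0.0, -0.0, 0.1] , "rot": [-0.0, 0.0, -0.0] }
{"delta_pos": [-0.0, -0.0, 0.1] , "rot": [-0.0, 0.0, -0.0] }
-- [ 0.6538 -0.0168  0.0749]
0.045 [ 0.6599 -0.0972  0.0796] 4.56 192.0078431372549 875.0
0.055 [ 0.6586 -0.0988  0.084 ] 4.81 431.41568627450977 875.0
```

d sits well: the fit gives (0.660, −0.097), 4.6°, z 45 mm. Now c goes to the second notch.

Request:
carry_out:
  increments:
    - {"delta_pos": [-0.135, -0.044, 0.008], "rot": [0, 0, -0.0089], "gripper": -1}
    - {"delta_pos": [-0.134, -0.048, 0.008], "rot": [0, 0, -0.0089], "gripper": -1}
    - {"delta_pos": [-0.133, -0.052, 0.008], "rot": [0, 0, -0.0089], "gripper": -1}
    - {"delta_pos": [-0.131, -0.055, 0.008], "rot": [0, 0, -0.0089], "gripper": -1}
    - {"delta_pos": [-0.13, -0.059, 0.008], "rot": [0, 0, -0.0089], "gripper": -1}

```text
time_s: 14.3
tool_pos: [0.5893, 0.0126, 0.1504]
eef_rot: [180.0, -0.2, -178.5]
contact_force: [0.4, -0.2, -1.3]
width: 0.334
grip_force: 39.7
```

Request:
carry_out:
  increments:
    - {"delta_pos": [-0.128, -0.063, 0.008], "rot": [0, 0, -0.0089], "gripper": -1}
    - {"delta_pos": [-0.126, -0.066, 0.009], "rot": [0, 0, -0.0089], "gripper": -1}
    - {"delta_pos": [0, 0, 0.05], "rot": [0, 0, 0], "gripper": -1}
    - {"delta_pos": [0, 0, 0], "rot": [0, 0, 0], "gripper": -1}
    - {"delta_pos": [0, 0, 0], "rot": [0, 0, 0], "gripper": -1}

```text
time_s: 14.92
tool_pos: [0.653, -0.0161, 0.1353]
eef_rot: [180.0, -0.2, -175.3]
contact_force: [0.3, -0.6, -0.5]
width: 0.331
grip_force: 39.7
```

```bash
python3 plan.py 0.6538,-0.0169,0.075,184.65,3 0.6538,-0.0169,0.063,184.65,2
```

```text
14.93 [ 0.653  -0.0161  0.1353] [ 1.7996e+02 -1.6000e-01 -1.7533e+02] w 0.331 g 39.73072528839111
{"delta_pos": [-0.001, -0.001, 0.08] , "rot": [0.0001, -0.0003, 0.0] }
{"delta_pos": [-0.001, -0.001, 0.081] , "rot": [0.0, -0.0003, 0.0001] }
{"delta_pos": [-0.001, -0.001, 0.08] , "rot": [0.0001, -0.0003, 0.0] }
-- [ 0.6537 -0.0168  0.075 ]
{"delta_pos": [-0.0, -0.0, 0.024] , "rot": [-0.0, 0.0, 0.0] }
{"delta_pos": [-0.0, -0.0, 0.024] , "rot": [-0.0, 0.0, 0.0] }
-- [ 0.6537 -0.0168  0.063 ]
```

Request:
carry_out:
  increments:
    - {"delta_pos": [-0.001, -0.001, 0.08], "rot": [0, 0, 0], "gripper": -1}
    - {"delta_pos": [-0.001, -0.001, 0.08], "rot": [0, 0, 0], "gripper": -1}
    - {"delta_pos": [-0.001, -0.001, 0.08], "rot": [0, 0, 0], "gripper": -1}
    - {"delta_pos": [0, 0, 0.024], "rot": [0, 0, 0], "gripper": -1}
    - {"delta_pos": [0, 0, 0.02], "rot": [0, 0, 0], "gripper": -1}

```text
time_s: 15.55
tool_pos: [0.6554, -0.0172, 0.0658]
eef_rot: [-180.0, 0.0, -175.3]
contact_force: [-0.6, -0.6, 2.2]
width: 0.335
grip_force: 40.0
```

Request:
carry_out:
  increments:
    - {"delta_pos": [0, 0, 0], "rot": [0, 0, 0], "gripper": -1}
    - {"delta_pos": [0, 0, 0], "rot": [0, 0, 0], "gripper": 0.2}
    - {"delta_pos": [0, 0, 0], "rot": [0, 0, 0], "gripper": 0.2}
    - {"delta_pos": [0, 0, 0], "rot": [0, 0, 0], "gripper": 0.2}
    - {"delta_pos": [0, 0, 0], "rot": [0, 0, 0], "gripper": 0.2}

```text
time_s: 16.18
tool_pos: [0.6553, -0.0175, 0.0652]
eef_rot: [-180.0, -0.0, -175.3]
contact_force: [-0.3, -0.2, 0.8]
width: 0.598
grip_force: 0.0
```

Request:
carry_out:
  increments:
    - {"delta_pos": [0, 0, -0.1], "rot": [0, 0, 0], "gripper": 0.2}
    - {"delta_pos": [0, 0, -0.2], "rot": [0, 0, 0], "gripper": 0.2}
    - {"delta_pos": [0, 0, -0.1], "rot": [0, 0, 0], "gripper": 0.2}
    - {"delta_pos": [0, 0, 0], "rot": [0, 0, 0], "gripper": 0.2}

```text
time_s: 16.68
tool_pos: [0.657, -0.0177, 0.1679]
eef_rot: [-179.9, 0.3, -175.3]
contact_force: [0.0, -0.2, -0.1]
width: 0.604
grip_force: 0.0
```

```bash
python3 plan.py 0.4536,-0.0745,0.14,177.45,6 0.4536,-0.0745,0.033,177.45,3; python3 - <<'E'
from h import *
print(manip.sense()["joint_positions"].round(1))
im=manip.snapshot("top")
cv2.imwrite("pics/t5.png",cv2.resize(im[130:300,130:350],None,fx=3.5,fy=3.5,interpolation=cv2.INTER_CUBIC)[:,:,::-1])
E
```

```text
16.68 [ 0.657  -0.0177  0.1679] [-179.93    0.29 -175.35] w 0.604 g 0.0
{"delta_pos": [0.138, -0.027, 0.018] , "rot": [-0.0001, 0.0003, 0.0067] }
{"delta_pos": [0.138, -0.03, 0.018] , "rot": [-0.0, 0.0003, 0.0067] }
{"delta_pos": [0.137, -0.032, 0.018] , "rot": [-0.0001, 0.0003, 0.0066] }
{"delta_pos": [0.136, -0.035, 0.018] , "rot": [-0.0, 0.0002, 0.0067] }
{"delta_pos": [0.136, -0.038, 0.019] , "rot": [-0.0001, 0.0003, 0.0066] }
{"delta_pos": [0.134, -0.042, 0.019] , "rot": [-0.0, 0.0002, 0.0067] }
-- [ 0.4537 -0.0746  0.1399]
{"delta_pos": [0.0, 0.0, 0.143] , "rot": [-0.0, 0.0, -0.0] }
{"delta_pos": [0.0, 0.0, 0.142] , "rot": [-0.0, 0.0, -0.0] }
{"delta_pos": [0.0, 0.0, 0.143] , "rot": [-0.0, 0.0, -0.0] }
-- [ 0.4537 -0.0746  0.0329]
[ -8.5  28.8   6.6  67.4  -0.  -13.2]
```

View pics/t5.png

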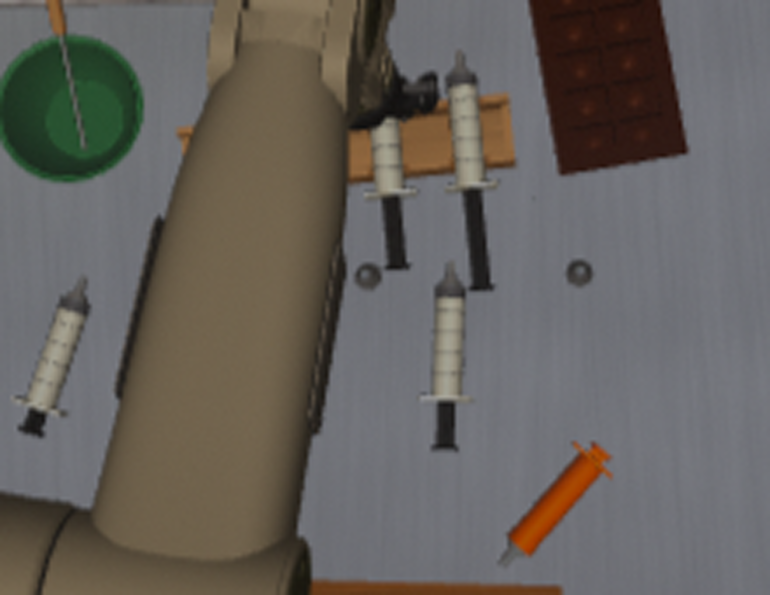

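The crop shows d at crop (467,130) and c at (387,160) lying in the two notches at the mould end, parallel. b at (448,345) is next.

Request:
carry_out:
  increments:
    - {"delta_pos": [0.138, -0.027, 0.018], "rot": [0, 0, 0.0067], "gripper": 0.6}
    - {"delta_pos": [0.138, -0.03, 0.018], "rot": [0, 0, 0.0067], "gripper": 0.6}
    - {"delta_pos": [0.137, -0.032, 0.018], "rot": [0, 0, 0.0067], "gripper": 0.6}
    - {"delta_pos": [0.136, -0.035, 0.018], "rot": [0, 0, 0.0067], "gripper": 0.6}
    - {"delta_pos": [0.136, -0.038, 0.019], "rot": [0, 0, 0.0067], "gripper": 0.6}

```text
time_s: 17.35
tool_pos: [0.4833, -0.0645, 0.1404]
eef_rot: [180.0, -0.2, 178.6]
contact_force: [0.9, -0.2, 0.1]
width: 0.798
grip_force: 0.0
```

Request:
carry_out:
  increments:
    - {"delta_pos": [0.134, -0.042, 0.019], "rot": [0, 0, 0.0067], "gripper": 0.6}
    - {"delta_pos": [0, 0, 0], "rot": [0, 0, 0], "gripper": 0.6}
    - {"delta_pos": [0, 0, 0], "rot": [0, 0, 0], "gripper": 0.6}

```text
time_s: 17.73
tool_pos: [0.4521, -0.0743, 0.1371]
eef_rot: [180.0, -0.0, 177.4]
contact_force: [-0.3, 0.0, -0.1]
width: 0.803
grip_force: 0.0
```

```bash
python3 plan.py 0.4536,-0.0745,0.033,177.45,3
```

```text
17.73 [ 0.4521 -0.0743  0.1371] [ 1.7999e+02 -3.0000e-02  1.7740e+02] w 0.803 g 0.0
{"delta_pos": [-0.002, -0.0, 0.139] , "rot": [0.0, -0.0, -0.0001] }
{"delta_pos": [-0.002, -0.0, 0.139] , "rot": [0.0, -0.0001, -0.0001] }
{"delta_pos": [-0.002, -0.001, 0.138] , "rot": [0.0001, -0.0, -0.0001] }
-- [ 0.4536 -0.0746  0.033 ]
```

Request:
carry_out:
  increments:
    - {"delta_pos": [-0.002, 0, 0.138], "rot": [0, 0, 0], "gripper": 0.6}
    - {"delta_pos": [-0.002, 0, 0.138], "rot": [0, 0, 0], "gripper": 0.6}
    - {"delta_pos": [-0.002, 0, 0.138], "rot": [0, 0, 0], "gripper": 0.6}
    - {"delta_pos": [0, 0, 0], "rot": [0, 0, 0], "gripper": 0.6}

```text
time_s: 18.23
tool_pos: [0.4521, -0.0735, 0.0318]
eef_rot: [179.9, -0.3, 177.5]
contact_force: [-0.2, 0.4, -0.0]
width: 0.799
grip_force: 0.0
```

Request:
carry_out:
  increments:
    - {"delta_pos": [0, 0, 0], "rot": [0, 0, 0], "gripper": -1}
    - {"delta_pos": [0, 0, 0], "rot": [0, 0, 0], "gripper": -1}
    - {"delta_pos": [0, 0, 0], "rot": [0, 0, 0], "gripper": -1}
    - {"delta_pos": [0, 0, 0], "rot": [0, 0, 0], "gripper": -1}
    - {"delta_pos": [0, 0, 0], "rot": [0, 0, 0], "gripper": -1}

```text
time_s: 18.85
tool_pos: [0.455, -0.0749, 0.0358]
eef_rot: [-179.9, 0.2, 177.4]
contact_force: [0.4, 0.2, 6.3]
width: 0.335
grip_force: 39.4
```

Request:
carry_out:
  increments:
    - {"delta_pos": [0, 0, 0], "rot": [0, 0, 0], "gripper": -1}
    - {"delta_pos": [0, 0, -0.02], "rot": [0, 0, 0], "gripper": -1}
    - {"delta_pos": [0, 0, -0.1], "rot": [0, 0, 0], "gripper": -1}
    - {"delta_pos": [0, 0, -0.2], "rot": [0, 0, 0], "gripper": -1}
    - {"delta_pos": [0, 0, -0.2], "rot": [0, 0, 0], "gripper": -1}

```text
time_s: 19.48
tool_pos: [0.4527, -0.0742, 0.1655]
eef_rot: [180.0, -0.1, 177.4]
contact_force: [-0.2, 0.7, -0.7]
width: 0.333
grip_force: 39.7
```

```bash
python3 plan.py 0.6474,0.0629,0.14,184.65,8
```

```text
19.48 [ 0.4527 -0.0742  0.1655] [ 1.7998e+02 -7.0000e-02  1.7740e+02] w 0.333 g 39.65770483016968
{"delta_pos": [-0.094, 0.073, 0.013] , "rot": [0.0, -0.0, -0.005] }
{"delta_pos": [-0.095, 0.071, 0.013] , "rot": [0.0, -0.0001, -0.005] }
{"delta_pos": [-0.096, 0.07, 0.013] , "rot": [0.0, -0.0, -0.005] }
{"delta_pos": [-0.098, 0.068, 0.012] , "rot": [0.0, -0.0001, -0.0051] }
{"delta_pos": [-0.099, 0.067, 0.013] , "rot": [0.0, -0.0, -0.005] }
{"delta_pos": [-0.1, 0.065, 0.013] , "rot": [0.0, -0.0001, -0.0051] }
{"delta_pos": [-0.1, 0.064, 0.012] , "rot": [0.0001, -0.0, -0.005] }
{"delta_pos": [-0.102, 0.062, 0.013] , "rot": [0.0, -0.0001, -0.0051] }
-- [0.6475 0.0629 0.1399]
```

Request:
carry_out:
  increments:
    - {"delta_pos": [-0.094, 0.073, 0.013], "rot": [0, 0, -0.005], "gripper": -1}
    - {"delta_pos": [-0.095, 0.071, 0.013], "rot": [0, 0, -0.005], "gripper": -1}
    - {"delta_pos": [-0.096, 0.07, 0.013], "rot": [0, 0, -0.005], "gripper": -1}
    - {"delta_pos": [-0.098, 0.068, 0.012], "rot": [0, 0, -0.005], "gripper": -1}
    - {"delta_pos": [-0.099, 0.067, 0.013], "rot": [0, 0, -0.005], "gripper": -1}

```text
time_s: 20.1
tool_pos: [0.5756, 0.0119, 0.1482]
eef_rot: [-180.0, -0.0, -178.1]
contact_force: [0.1, -0.6, -0.8]
width: 0.335
grip_force: 39.7
```

Request:
carry_out:
  increments:
    - {"delta_pos": [-0.1, 0.065, 0.013], "rot": [0, 0, -0.005], "gripper": -1}
    - {"delta_pos": [-0.1, 0.064, 0.012], "rot": [0, 0, -0.005], "gripper": -1}
    - {"delta_pos": [-0.102, 0.062, 0.013], "rot": [0, 0, -0.005], "gripper": -1}
    - {"delta_pos": [0, 0, 0], "rot": [0, 0, 0], "gripper": -1}
    - {"delta_pos": [0, 0, 0], "rot": [0, 0, 0], "gripper": -1}

```text
time_s: 20.72
tool_pos: [0.6475, 0.0625, 0.1383]
eef_rot: [-180.0, -0.1, -175.4]
contact_force: [0.1, 0.1, -0.7]
width: 0.333
grip_force: 39.7
```

```bash
python3 plan.py 0.6474,0.0629,0.075,184.65,3 0.6474,0.0629,0.064,184.65,2
```

```text
20.73 [0.6475 0.0625 0.1383] [-1.7999e+02 -9.0000e-02 -1.7539e+02] w 0.333 g 39.67389106750488
{"delta_pos": [-0.0, 0.0, 0.084] , "rot": [-0.0, -0.0002, -0.0001] }
{"delta_pos": [-0.0, 0.001, 0.085] , "rot": [-0.0, -0.0002, -0.0001] }
{"delta_pos": [-0.0, 0.0, 0.084] , "rot": [-0.0, -0.0001, -0.0] }
-- [0.6474 0.0628 0.0751]
{"delta_pos": [-0.0, 0.0, 0.022] , "rot": [-0.0, -0.0, -0.0] }
{"delta_pos": [-0.0, 0.0, 0.022] , "rot": [-0.0, -0.0, -0.0] }
-- [0.6474 0.0628 0.0641]
```

Request:
carry_out:
  increments:
    - {"delta_pos": [0, 0, 0.084], "rot": [0, 0, 0], "gripper": -1}
    - {"delta_pos": [0, 0, 0.084], "rot": [0, 0, 0], "gripper": -1}
    - {"delta_pos": [0, 0, 0.084], "rot": [0, 0, 0], "gripper": -1}
    - {"delta_pos": [0, 0, 0.022], "rot": [0, 0, 0], "gripper": -1}
    - {"delta_pos": [0, 0, 0.02], "rot": [0, 0, 0], "gripper": -1}

```text
time_s: 21.35
tool_pos: [0.6481, 0.0616, 0.0662]
eef_rot: [-179.9, 0.0, -175.4]
contact_force: [-4.1, -5.4, 12.1]
width: 0.333
grip_force: 40.9
```

Request:
carry_out:
  increments:
    - {"delta_pos": [0, 0, 0], "rot": [0, 0, 0], "gripper": -1}
    - {"delta_pos": [0, 0, 0], "rot": [0, 0, 0], "gripper": 0.2}
    - {"delta_pos": [0, 0, 0], "rot": [0, 0, 0], "gripper": 0.2}
    - {"delta_pos": [0, 0, 0], "rot": [0, 0, 0], "gripper": 0.2}
    - {"delta_pos": [0, 0, 0], "rot": [0, 0, 0], "gripper": 0.2}

```text
time_s: 21.98
tool_pos: [0.6482, 0.0628, 0.0651]
eef_rot: [180.0, -0.0, -175.4]
contact_force: [0.7, -0.3, -0.7]
width: 0.601
grip_force: 0.0
```

Request:
carry_out:
  increments:
    - {"delta_pos": [0, 0, -0.1], "rot": [0, 0, 0], "gripper": 0.2}
    - {"delta_pos": [0, 0, -0.2], "rot": [0, 0, 0], "gripper": 0.2}
    - {"delta_pos": [0, 0, -0.05], "rot": [0, 0, 0], "gripper": 0.2}
    - {"delta_pos": [0, 0, 0], "rot": [0, 0, 0], "gripper": 0.2}

```text
time_s: 22.48
tool_pos: [0.649, 0.0627, 0.1537]
eef_rot: [-180.0, 0.1, -175.4]
contact_force: [0.9, -0.1, 0.5]
width: 0.6
grip_force: 0.0
```

```bash
python3 plan.py 0.4514,0.3147,0.14,161.24,8
```

```text
22.48 [0.649  0.0627 0.1537] [-1.7998e+02  1.3000e-01 -1.7538e+02] w 0.6 g 0.0
{"delta_pos": [0.088, 0.134, 0.007] , "rot": [0.0, 0.0001, 0.0162] }
{"delta_pos": [0.095, 0.129, 0.007] , "rot": [0.0, 0.0001, 0.0162] }
{"delta_pos": [0.102, 0.124, 0.007] , "rot": [0.0, 0.0001, 0.0162] }
{"delta_pos": [0.108, 0.118, 0.006] , "rot": [0.0, 0.0001, 0.0163] }
{"delta_pos": [0.113, 0.113, 0.007] , "rot": [0.0, 0.0001, 0.0162] }
{"delta_pos": [0.119, 0.107, 0.007] , "rot": [0.0, 0.0001, 0.0163] }
{"delta_pos": [0.124, 0.101, 0.006] , "rot": [0.0, 0.0001, 0.0162] }
{"delta_pos": [0.13, 0.094, 0.007] , "rot": [0.0, 0.0, 0.0163] }
-- [0.4514 0.3147 0.14  ]
```

Request:
carry_out:
  increments:
    - {"delta_pos": [0.088, 0.134, 0.007], "rot": [0, 0, 0.0162], "gripper": 0.8}
    - {"delta_pos": [0.095, 0.129, 0.007], "rot": [0, 0, 0.0162], "gripper": 0.8}
    - {"delta_pos": [0.102, 0.124, 0.007], "rot": [0, 0, 0.0162], "gripper": 0.8}
    - {"delta_pos": [0.108, 0.118, 0.006], "rot": [0, 0, 0.0162], "gripper": 0.8}
    - {"delta_pos": [0.113, 0.113, 0.007], "rot": [0, 0, 0.0162], "gripper": 0.8}

```text
time_s: 23.1
tool_pos: [0.5226, 0.2208, 0.142]
eef_rot: [-179.9, -0.2, 169.9]
contact_force: [0.5, 0.1, -0.1]
width: 0.896
grip_force: 0.0
```

Request:
carry_out:
  increments:
    - {"delta_pos": [0.119, 0.107, 0.007], "rot": [0, 0, 0.0162], "gripper": 0.8}
    - {"delta_pos": [0.124, 0.101, 0.006], "rot": [0, 0, 0.0162], "gripper": 0.8}
    - {"delta_pos": [0.13, 0.094, 0.007], "rot": [0, 0, 0.0162], "gripper": 0.8}
    - {"delta_pos": [0, 0, 0], "rot": [0, 0, 0], "gripper": 0.8}
    - {"delta_pos": [0, 0, 0], "rot": [0, 0, 0], "gripper": 0.8}

```text
time_s: 23.72
tool_pos: [0.45, 0.3143, 0.1379]
eef_rot: [-179.9, -0.1, 161.3]
contact_force: [-0.7, -0.1, 0.1]
width: 0.902
grip_force: 0.0
```

```bash
python3 plan.py 0.4514,0.3147,0.034,161.24,3; python3 - <<'E'
from fit import *
manip.snapshot("top");manip.snapshot("side")
for n,p,(X,Y) in(("c",.061,(.6538,-.0169)),("b",.037,(.6474,.0629))):
    ms={k:mask("syringe_a",k,proj([X-.015,Y,.045],k)[0]) for k in("top","side")}
    x,f,a=fit(syr(.045,p),[X,Y,.08],ms); print(n,x.round(4),np.degrees(x[2]).round(2),f,a)
E
```

```text
23.73 [0.45   0.3143 0.1379] [-1.7990e+02 -7.0000e-02  1.6133e+02] w 0.902 g 0.0
{"delta_pos": [-0.002, 0.001, 0.139] , "rot": [-0.0002, -0.0001, 0.0002] }
{"delta_pos": [-0.002, 0.001, 0.138] , "rot": [-0.0002, -0.0001, 0.0002] }
{"delta_pos": [-0.001, 0.002, 0.139] , "rot": [-0.0002, -0.0002, 0.0001] }
-- [0.4514 0.3148 0.0339]
c [ 0.6547 -0.0165  0.0764] 4.38 164.7921568627451 837.0
b [0.6484 0.0636 0.0906] 5.19 162.81960784313725 665.0
```

c and b are placed well. Now a.

Request:
carry_out:
  increments:
    - {"delta_pos": [-0.002, 0.001, 0.138], "rot": [0, 0, 0], "gripper": 0.8}
    - {"delta_pos": [-0.002, 0.001, 0.138], "rot": [0, 0, 0], "gripper": 0.8}
    - {"delta_pos": [-0.001, 0.001, 0.138], "rot": [0, 0, 0], "gripper": 0.8}
    - {"delta_pos": [0, 0, 0], "rot": [0, 0, 0], "gripper": 0.8}

```text
time_s: 24.52
tool_pos: [0.4501, 0.3135, 0.0333]
eef_rot: [-179.8, -0.2, 161.2]
contact_force: [-1.4, -0.5, -0.0]
width: 0.903
grip_force: 0.0
```

Request:
carry_out:
  increments:
    - {"delta_pos": [0, 0, 0], "rot": [0, 0, 0], "gripper": -1}
    - {"delta_pos": [0, 0, 0], "rot": [0, 0, 0], "gripper": -1}
    - {"delta_pos": [0, 0, 0], "rot": [0, 0, 0], "gripper": -1}
    - {"delta_pos": [0, 0, 0], "rot": [0, 0, 0], "gripper": -1}
    - {"delta_pos": [0, 0, 0], "rot": [0, 0, 0], "gripper": -1}

```text
time_s: 25.15
tool_pos: [0.4531, 0.3154, 0.0375]
eef_rot: [179.9, 0.1, 161.3]
contact_force: [-0.5, -1.6, 4.8]
width: 0.33
grip_force: 39.0
```

Request:
carry_out:
  increments:
    - {"delta_pos": [0, 0, 0], "rot": [0, 0, 0], "gripper": -1}
    - {"delta_pos": [0, 0, -0.02], "rot": [0, 0, 0], "gripper": -1}
    - {"delta_pos": [0, 0, -0.1], "rot": [0, 0, 0], "gripper": -1}
    - {"delta_pos": [0, 0, -0.2], "rot": [0, 0, 0], "gripper": -1}
    - {"delta_pos": [0, 0, -0.2], "rot": [0, 0, 0], "gripper": -1}

```text
time_s: 25.78
tool_pos: [0.4515, 0.3148, 0.167]
eef_rot: [-180.0, -0.0, 161.3]
contact_force: [-0.1, 1.2, -1.9]
width: 0.332
grip_force: 39.5
```

```bash
python3 plan.py 0.6409,0.1426,0.15,184.65,8
```

```text
25.77 [0.4515 0.3148 0.167 ] [-1.7997e+02 -5.0000e-02  1.6129e+02] w 0.332 g 39.479493498802185
{"delta_pos": [-0.117, -0.051, 0.008] , "rot": [-0.0, -0.0, -0.0162] }
{"delta_pos": [-0.115, -0.057, 0.009] , "rot": [-0.0, -0.0, -0.0162] }
{"delta_pos": [-0.111, -0.063, 0.008] , "rot": [-0.0, -0.0001, -0.0162] }
{"delta_pos": [-0.108, -0.068, 0.009] , "rot": [-0.0, -0.0, -0.0162] }
{"delta_pos": [-0.105, -0.074, 0.008] , "rot": [-0.0, -0.0001, -0.0162] }
{"delta_pos": [-0.101, -0.079, 0.009] , "rot": [-0.0, -0.0, -0.0163] }
{"delta_pos": [-0.096, -0.084, 0.008] , "rot": [-0.0001, -0.0001, -0.0162] }
{"delta_pos": [-0.092, -0.09, 0.009] , "rot": [-0.0, -0.0, -0.0163] }
-- [0.6408 0.1425 0.15  ]
```

Request:
carry_out:
  increments:
    - {"delta_pos": [-0.117, -0.051, 0.008], "rot": [0, 0, -0.0162], "gripper": -1}
    - {"delta_pos": [-0.115, -0.057, 0.009], "rot": [0, 0, -0.0162], "gripper": -1}
    - {"delta_pos": [-0.111, -0.063, 0.008], "rot": [0, 0, -0.0162], "gripper": -1}
    - {"delta_pos": [-0.108, -0.068, 0.009], "rot": [0, 0, -0.0162], "gripper": -1}
    - {"delta_pos": [-0.105, -0.074, 0.008], "rot": [0, 0, -0.0162], "gripper": -1}

```text
time_s: 26.4
tool_pos: [0.5709, 0.2068, 0.1554]
eef_rot: [180.0, -0.0, 176.0]
contact_force: [-0.5, -0.2, -1.0]
width: 0.331
grip_force: 39.5
```

Request:
carry_out:
  increments:
    - {"delta_pos": [-0.101, -0.079, 0.009], "rot": [0, 0, -0.0162], "gripper": -1}
    - {"delta_pos": [-0.096, -0.084, 0.008], "rot": [0, 0, -0.0162], "gripper": -1}
    - {"delta_pos": [-0.092, -0.09, 0.009], "rot": [0, 0, -0.0162], "gripper": -1}
    - {"delta_pos": [0, 0, 0], "rot": [0, 0, 0], "gripper": -1}
    - {"delta_pos": [0, 0, 0], "rot": [0, 0, 0], "gripper": -1}

```text
time_s: 27.02
tool_pos: [0.6408, 0.1427, 0.1485]
eef_rot: [180.0, -0.1, -175.4]
contact_force: [-0.1, 0.1, -1.3]
width: 0.331
grip_force: 39.5
```

```bash
python3 plan.py 0.6409,0.1426,0.077,184.65,3 0.6409,0.1426,0.067,184.65,2
python3 - <<'E'
from h import *
im=manip.snapshot("side")
cv2.imwrite("pics/s6.png",cv2.resize(im[60:220,220:380],None,fx=3.5,fy=3.5,interpolation=cv2.INTER_CUBIC)[:,:,::-1])
E
```

```text
27.02 [0.6408 0.1427 0.1485] [ 1.7998e+02 -7.0000e-02 -1.7542e+02] w 0.331 g 39.490814208984375
{"delta_pos": [-0.0, -0.0, 0.095] , "rot": [0.0, -0.0001, -0.0001] }
{"delta_pos": [-0.0, -0.0, 0.096] , "rot": [0.0, -0.0001, -0.0001] }
{"delta_pos": [-0.001, -0.001, 0.095] , "rot": [0.0001, -0.0002, -0.0002] }
-- [0.641  0.1425 0.077 ]
{"delta_pos": [0.0, 0.0, 0.02] , "rot": [-0.0, 0.0, 0.0] }
{"delta_pos": [0.0, 0.0, 0.02] , "rot": [-0.0, 0.0, 0.0] }
-- [0.641  0.1425 0.067 ]
```

View pics/s6.png

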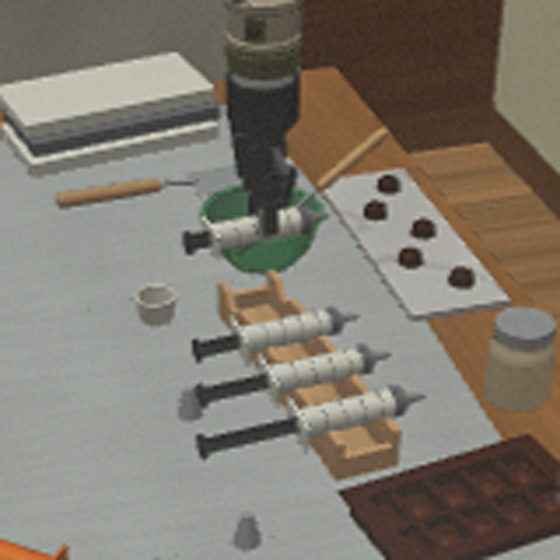

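The crop shows b, c and d in their notches, with barrels at crop (290,330), (325,368) and (350,412). Syringe a is held above the free far notch at (260,232). I'll lower and release it.

Request:
carry_out:
  increments:
    - {"delta_pos": [0, 0, 0.095], "rot": [0, 0, 0], "gripper": -1}
    - {"delta_pos": [0, 0, 0.095], "rot": [0, 0, 0], "gripper": -1}
    - {"delta_pos": [0, 0, 0.095], "rot": [0, 0, 0], "gripper": -1}
    - {"delta_pos": [0, 0, 0.02], "rot": [0, 0, 0], "gripper": -1}
    - {"delta_pos": [0, 0, 0.02], "rot": [0, 0, 0], "gripper": -1}

```text
time_s: 27.7
tool_pos: [0.6411, 0.1424, 0.0688]
eef_rot: [-179.9, 0.0, -175.4]
contact_force: [-4.1, -6.3, 13.1]
width: 0.331
grip_force: 41.0
```

Request:
carry_out:
  increments:
    - {"delta_pos": [0, 0, 0], "rot": [0, 0, 0], "gripper": -1}
    - {"delta_pos": [0, 0, 0], "rot": [0, 0, 0], "gripper": 0.2}
    - {"delta_pos": [0, 0, 0], "rot": [0, 0, 0], "gripper": 0.2}
    - {"delta_pos": [0, 0, 0], "rot": [0, 0, 0], "gripper": 0.2}
    - {"delta_pos": [0, 0, 0], "rot": [0, 0, 0], "gripper": 0.2}

```text
time_s: 28.32
tool_pos: [0.6414, 0.1428, 0.0674]
eef_rot: [180.0, -0.0, -175.4]
contact_force: [0.5, -0.2, 0.2]
width: 0.6
grip_force: 0.0
```

Request:
carry_out:
  increments:
    - {"delta_pos": [0, 0, -0.1], "rot": [0, 0, 0], "gripper": 0.2}
    - {"delta_pos": [0, 0, -0.2], "rot": [0, 0, 0], "gripper": 0.2}
    - {"delta_pos": [0, 0, -0.2], "rot": [0, 0, 0], "gripper": 0.2}
    - {"delta_pos": [0.2, 0, -0.1], "rot": [0, 0, 0], "gripper": 0.2}
    - {"delta_pos": [0.2, 0, 0], "rot": [0, 0, 0], "gripper": 0.2}

```text
time_s: 28.95
tool_pos: [0.5426, 0.1347, 0.2199]
eef_rot: [180.0, 0.3, -175.4]
contact_force: [-0.3, -0.3, -0.4]
width: 0.598
grip_force: 0.0
```

Request:
carry_out:
  increments:
    - {"delta_pos": [0.2, 0.1, 0], "rot": [0, 0, 0], "gripper": 0.2}
    - {"delta_pos": [0.1, 0.15, 0], "rot": [0, 0, 0], "gripper": 0.2}
    - {"delta_pos": [0, 0.15, 0], "rot": [0, 0, 0], "gripper": 0.2}
    - {"delta_pos": [0, 0, 0], "rot": [0, 0, 0], "gripper": 0.2}
    - {"delta_pos": [0, 0, 0], "rot": [0, 0, 0], "gripper": 0.2}

```text
time_s: 29.58
tool_pos: [0.4589, 0.2281, 0.2173]
eef_rot: [-180.0, -0.0, -175.4]
contact_force: [-0.3, -1.1, 0.1]
width: 0.603
grip_force: 0.0
```

```bash
python3 - <<'E'
from fit import *
im=manip.snapshot("side");manip.snapshot("top")
cv2.imwrite("pics/s7.png",cv2.resize(im[60:220,220:380],None,fx=3.5,fy=3.5,interpolation=cv2.INTER_CUBIC)[:,:,::-1])
o=np.array([.6506,.023]);th=.0811
for n,p,(X,Y) in(("d",.085,(.6603,-.0966)),("c",.061,(.6538,-.0169)),("b",.037,(.6474,.0629)),("a",.013,(.6409,.1426))):
    try:
        ms={k:mask("syringe_a",k,proj([X-.01,Y,.045],k)[0]) for k in("side","top")}
        x,f,a=fit(syr(.045,p),[X,Y,.08],ms); d=x[:2]-o
        print(n,"rest x,y",round(d[0]*np.cos(th)+d[1]*np.sin(th),4),round(-d[0]*np.sin(th)+d[1]*np.cos(th),4),"dang",round(x[2]-th,3),f,a)
    except Exception as e: print(n,e)
E
```

```text
d rest x,y 0.0005 -0.1218 dang -0.006 1059.7333333333333 939.0
c rest x,y 0.0009 -0.0398 dang 0.007 165.8862745098039 853.0
b rest x,y 0.0007 0.037 dang 0.011 865.7490196078431 577.0
a rest x,y -0.0007 0.1204 dang -0.002 130.4156862745098 619.0
```

View pics/s7.png

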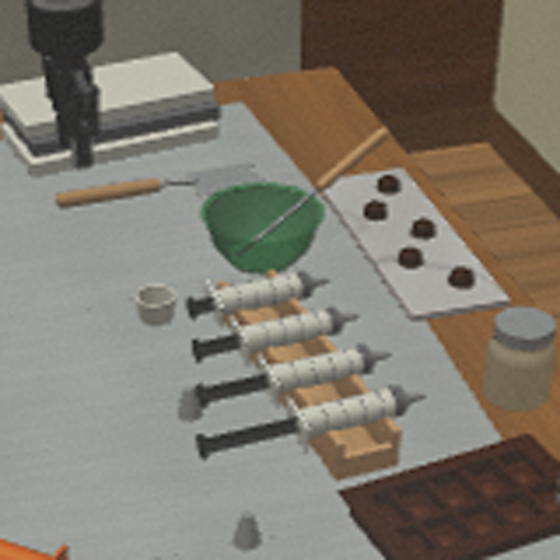

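The crop shows all four lying parallel in the notches, from a at (255,292) at the bowl end to d at (350,412) by the mould. The arm is clear, so I'm handing in.

```bash
python3 -c "
from station import manip
print(manip.hand_in())"
```

```text
the job is handed in; nothing more can be done
None
```

The job is handed in (verdict not shown): all four syringes lie squarely in the rest in the order d, c, b, a from the mould end; plungers look unmoved and the arm is clear. The last position fit was clean for a and c but poor for b and d, so I relied on earlier clean fits and the final picture for those two.

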